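Close up the bench tool chest

TASK

Close up the low steel tool chest before the grinding starts: with the fingertips, gently push both drawers fully home, and then push the standing lid down until it is fully shut. Do not pull a drawer out or raise the lid any further, do not pick up anything, leave what lies in the drawers there, and do not disturb the other things on the bench.

Things in the scene. Friction and masses are not known exactly. Their poses are not given: they have to be found in the camera images.
- chest: low grey steel chest fixed to the bench, 150 mm deep (x), 312 mm wide (y), 85 mm tall without its lid; two drawers side by side in front, an open compartment under a lid on top. Origin: centre of its underside. Its x axis points from its front (drawer side) to its back (hinge side), its y axis to its left, seen from the robot; z up. It stands turned by up to 0.25 rad.
- drawer_left (a joint): travel of the left (+y) drawer in m: 0 = fully home, grows as it comes out towards the robot (along the chest's -x), end of travel 0.100; starts between 0.035 and 0.080. Runs with about 2 N of friction and stays where it is left; stops hard at 0. The front is 145 mm wide and 42 mm tall, from 8 to 50 mm above the bench, its middle at y = 77 mm in the chest's frame.
- drawer_right (a joint): travel of the right (-y) drawer in m: 0 = fully home, grows as it comes out towards the robot (along the chest's -x), end of travel 0.100; starts between 0.035 and 0.080. Runs with about 2 N of friction and stays where it is left; stops hard at 0. The front is 145 mm wide and 42 mm tall, from 8 to 50 mm above the bench, its middle at y = -77 mm in the chest's frame.
- pull_left (a point): centre of the flat front face of the left drawer's pull, a steel block across the middle of the drawer front, 70 mm wide, 20 mm tall and 18 mm out from the front; this point is 34 mm above the bench and moves with the drawer; with the drawer home it lies at x = -93 mm in the chest's frame.
- pull_right (a point): centre of the flat front face of the right drawer's pull, a steel block across the middle of the drawer front, 70 mm wide, 20 mm tall and 18 mm out from the front; this point is 34 mm above the bench and moves with the drawer; with the drawer home it lies at x = -93 mm in the chest's frame.
- lid (a joint): angle of the lid in rad: 0 = shut (lying flat on the chest), grows as it opens upward and back; starts between 1.0 and 1.25, end of travel 1.7. The lid is a flat steel plate 152 mm from hinge to free edge, 312 mm wide, 6 mm thick, hinged along the top of the chest's back; stiff hinge, it stays where it is left; 2 to 5 N at the free edge move it.
- lid_edge (a point): middle of the lid's free edge, on its outer face (the face that is on top when shut), 152 mm from the hinge line; with the lid shut it lies 91 mm above the bench.
- lid_hinge (a point): middle of the lid's hinge line, 85 mm above the bench, at x = +75 mm in the chest's frame; the hinge line runs along the chest's y.
- scale_wood: dark wooden knife handle scale, 30 x 100 x 10 mm, lying loose in the left drawer; it stays there. Origin: centre of its underside.
- bar_brass: square brass bar, 10 x 90 x 10 mm, lying loose in the right drawer; it stays there. Origin: centre of its underside.
- glue_jar: small closed jar, 36 mm across and 50 mm tall, standing in front of the chest between the two drawers' lanes; bystander. Origin: centre of its underside.
- bottle: white bottle with a screw cap, 74 mm across and 190 mm tall, standing to the left of the chest; bystander. Origin: centre of its underside.
- knife_blank: flat knife blank, 220 x 34 x 6 mm, lying to the right of the chest; bystander. Origin: near the middle of its underside.
- tape_roll: roll of tape, 90 mm across and 25 mm high, lying flat well to the left; bystander. Origin: centre of its underside.
- glue_syringe: double glue syringe, about 150 x 50 x 20 mm, lying well to the right; bystander. Origin: near the middle of its underside.
- clamp: dark steel C-clamp lying flat, about 110 x 150 x 24 mm, well to the right; bystander. Origin: near the middle of its underside.
- earmuffs: pair of ear defenders, about 190 x 165 x 85 mm, well to the left; bystander. Origin: near the middle of its underside.
Mind the look-alikes: they are no part of the job. Of the things like the scale_wood, leave any that is purple; of the rest the smaller one is meant.

How it is judged:
By the outcome, as a careful person would: the job done as asked, in the order asked, and still so for the second after the job is handed in, with the robot touching nothing.
It also fails if it takes over 67 s, if anything falls off the work surface, if the arm or the gripper's body presses on something with over 40 N, if the wrist force passes 120 N, or if a joint passes its speed limit or range.

ROBOT

A 7-joint arm with a two-finger parallel gripper is mounted at the origin on the work surface. World frame = base frame: x ahead of the robot, y to its left, z up, the work surface at z = 0. Lengths are in m, angles in rad, forces in N, time in s.
With the tool pointing down it reaches from about 0.425 to 0.875 m from the base axis. Payload 4.7 kg.
Tool frame: the origin (TCP) lies at the very end of the fingers, on their centre line; the grasp point (between the pads) lies robot.tcp_to_grasp behind it (robot.tcp_to_grasp is the distance from the TCP to the grasp point, in m); z points along the fingers, y is the line along which they close (so a half turn about z gives the same grasp; the last joint's range is limited). The gripper opens to 85 mm and grips with 20 to 120 N. Pads are 22 mm wide; open, the fingers measure 114 mm over their backs; the gripper's body (76 mm by 85 mm) begins 54 mm behind the grasp point. The pads swing forward as they close: fully open they stand 13 mm farther back than shut.
Start: joints at [-1.284, 0.321, -0.07, 1.45, 0.023, 1.371, -0.057], TCP at [0.175, 0.626, 0.21] pointing down, gripper open.
Joint ranges: [-2.86, 2.86], [-0.3, 2.09], [-1.38, 1.24], [0.06, 2.45], [-1.56, 4.7], [0.09, 2.05], [-2.69, 2.69]. Speed limits (rad/s): [2.57, 2.57, 3.14, 3.14, 3.14, 3.14, 3.14].

INTERFACE

Orientations are given as a unit quaternion [w, x, y, z].
In Python, from cell import robot, vision gives the robot as it stands.
- The arm moves only by the tool send_rows, never from a script. Its argument "motion" is a list of rows, each a list of 5 numbers: the shift along the world's x, y, z in m, then the turn about the world's z in rad, then the closure, from 0 (fully open) to 1 (shut). A call has 1 to 5 rows; each row shifts and turns the commanded pose from where the row before left it; what a row does not reach is not made up. A row lasts 1/10 s, in which the tool goes at most 50 mm and 8.59 degrees, less where a joint would pass 70% of its speed; a pose out of reach is approached as far as the arm can. A call with a gripper value outside its range is refused whole. The fingers move at their own pace and stop on an object; the grip force is fixed at half the most. Time passes only in rows, so rows that do not move let the fingers close. It gives the time, the measured TCP pose, the force, the opening and the grip force at its end, in the units of the state.
- robot.get_obs(): the state, without advancing time (a new reading comes with each control period).
- vision.camera(name): name is "scene" or "side" or "wrist"; returns a dict with "pixels" (384x512x3 uint8, blue, green, red), "intrinsics" (3x3 intrinsics, pixels), "eye" and "orientation" of the camera in the world; the wrist camera has in their place "T_tool_cam" (4x4, takes a point from camera to tool coordinates, whose origin is the TCP and whose axes are the flange's). Camera axes: x right, y down, z forward; pixel columns grow to the right and rows downward; lengths in m; the calibration is good to about 2 mm. A picture is of the moment at which its call begins: read the wrist's pose just before it. There is no depth.
- robot.hand_in(): hands the job in; it is judged then, once.
The state is a dict: "time": time; "joints": joint angles; "qvel": joint speeds; "joint_torque": joint torques, N m; "ee_pos": TCP position; "tcp_rot": TCP orientation; "force": force on the tool from outside, world axes, zero at the start; "moment": the same for the moment, N m; "opening": finger opening in m; "finger_force": force on a finger pad.
Only numpy, scipy, OpenCV 4.12 (cv2) and the standard library are available. Lean on these libraries where they do the work, as an engineer would, in place of code of your own. Each camera call takes 0.05 s, during which the arm holds its last target. There are 200 camera calls.

## Working session

There is one attempt and no reset: what is moved stays moved. The work goes in short steps, Python scripts to look and compute and a tool call to move; the robot and the scene stay as the last step left them, time stands still between calls to the robot, and variables do not carry over. Pictures are saved under pics/ and viewed, at most 10 in all, crops included, and the job is handed in when it is done.

Besides the shell and the picture viewer there is one more tool, called after "Emit:" by a JSON object that holds its "op" and its "data", one argument or row to a line. send_rows: Moves the arm, as the interface text tells. Its arguments: {"type":"object","properties":{"motion":{"type":"array"}},"required":["motion"]}

```bash
mkdir -p pics; python3 - <<'E'
from cell import robot, vision
import cv2,numpy as np
o=robot.get_obs();print(o['time'],o['ee_pos'],o['tcp_rot'],o['opening'])
for n in("scene","side"):
    c=vision.camera(n);cv2.imwrite(f"pics/{n}0.png",cv2.resize(c["pixels"],(800,600)));print(n,c["intrinsics"],c["eye"],c["orientation"])
E
```

```text
0.0 [0.1750053  0.62538469 0.20880502] [-9.54079867e-05  1.35961570e-01  9.90713636e-01 -9.66701306e-04] 0.08517814742356078
scene [[427.64383417   0.         252.66115073]
 [  0.         427.64383417 189.67749046]
 [  0.           0.           1.        ]] [ 0.88926511 -0.81667248  1.18017745] [-0.33577876  0.92198375  0.17887511 -0.07212678]
side [[379.68074447   0.         260.04015016]
 [  0.         379.68074447 187.95387463]
 [  0.           0.           1.        ]] [ 0.08550351 -0.662893    0.93058048] [-0.35735788  0.89112621 -0.26000136  0.1029015 ]
```

View pics/scene0.png

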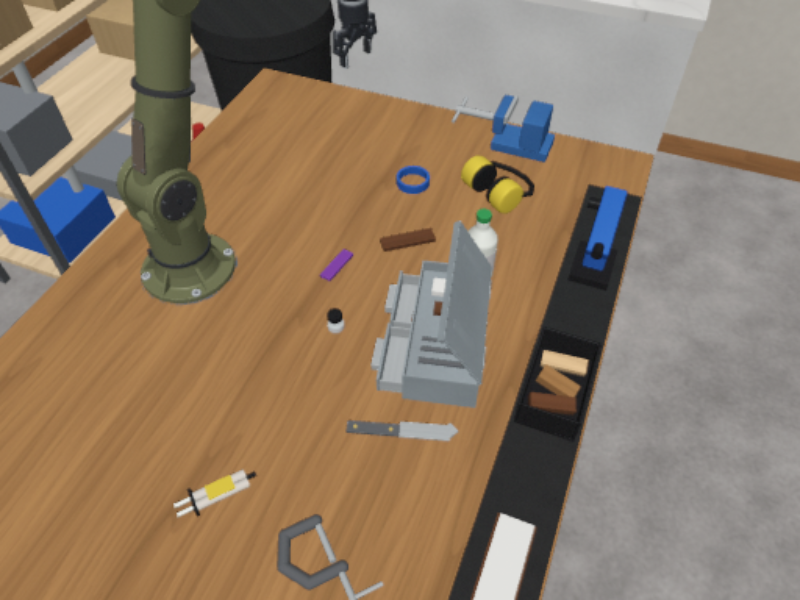

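View pics/side0.png

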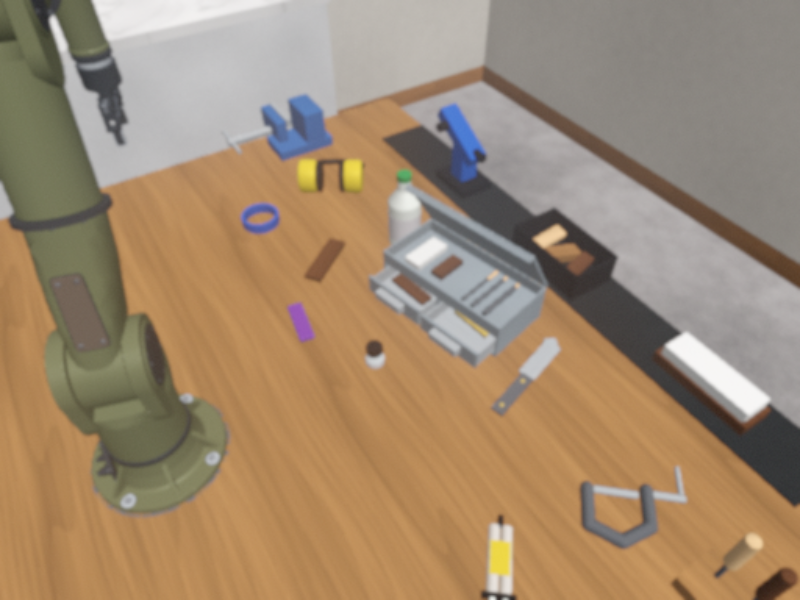

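The scene shows the chest at about (375-490, 225-405) and the jar at (336, 320), with both drawers open. The side view shows the chest at (370-545, 190-360). I'll enlarge both.

```bash
python3 - <<'E'
from cell import robot, vision
import cv2,numpy as np
out=np.zeros((560,800,3),np.uint8)
s=vision.camera("side")["pixels"][115:243,230:353];c=vision.camera("scene")["pixels"][138:266,236:318]
# scale 4 -> side 492x512, 3.7 -> scene
S=cv2.resize(s,None,fx=3.7,fy=3.7,interpolation=cv2.INTER_CUBIC);C=cv2.resize(c,None,fx=4,fy=4,interpolation=cv2.INTER_CUBIC)
out[:S.shape[0],:S.shape[1]]=S;out[:C.shape[0],470:470+C.shape[1]]=C
cv2.imwrite("pics/crop.png",out)
E
```

```text
(no output)
```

View pics/crop.png

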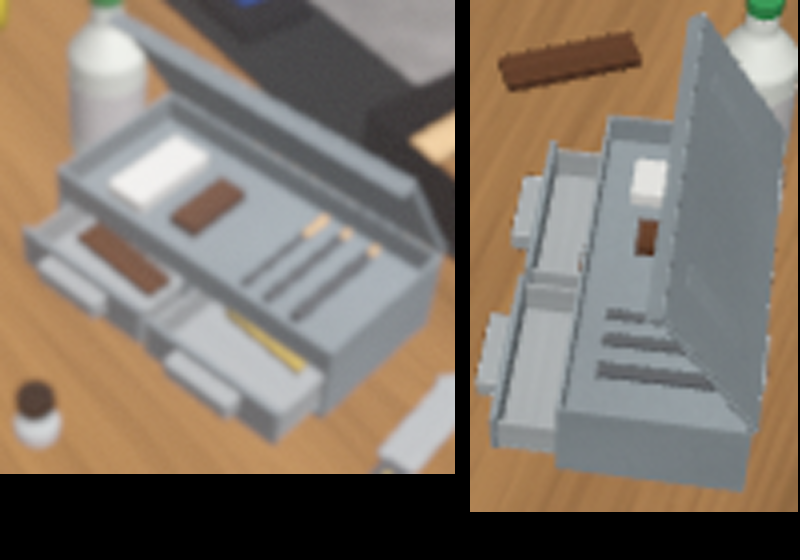

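The side crop shows the chest's front top edge from (62,170) to (326,355). The scene crop shows it from (608,118) to (560,410), with the pulls near (518,210) and (482,350) and the lid's free edge from about (705,14) to (664,322). Next I'll cast rays.

```bash
cat > h.py <<'E'
from cell import robot, vision
import numpy as np, cv2
from scipy.spatial.transform import Rotation as R
def q(o): return R.from_quat(np.roll(o,-1)).as_matrix()
def ray(c,u,v):
    d=q(c["orientation"])@np.linalg.inv(c["intrinsics"])@[u,v,1]; return np.array(c["eye"]),d/np.linalg.norm(d)
def plane(c,u,v,z):
    e,d=ray(c,u,v); return e+d*(z-e[2])/d[2]
E
python3 - <<'E'
from h import *
np.set_printoptions(precision=4,suppress=True)
c=vision.camera("scene");s=vision.camera("side")
S=lambda x,y,z:plane(s,x/3.7+230,y/3.7+115,z)
C=lambda x,y,z:plane(c,(x-470)/4+236,y/4+138,z)
P={}
P['S FL']=S(62,170,.085);P['S FR']=S(326,355,.085);P['S BR']=S(443,258,.085)
P['C FL']=C(608,118,.085);P['C FR']=C(560,410,.085);P['C BR']=C(752,432,.085);P['C FR0']=C(558,468,0);P['C BR0']=C(743,490,0)
# chest frame fit: FL(-75,156) FR(-75,-156) BR(75,-156)
A=np.array([P['C FL'],P['C FR'],P['C BR'],P['S FL'],P['S FR'],P['S BR']])[:,:2]
B=np.array([[-.075,.156],[-.075,-.156],[.075,-.156]]*2)
Am=A.mean(0);Bm=B.mean(0);H=(B-Bm).T@(A-Am);th=np.arctan2(H[0,1]-H[1,0],H[0,0]+H[1,1])
M=np.array([[np.cos(th),-np.sin(th)],[np.sin(th),np.cos(th)]]);t=Am-M@Bm
print("th",th,"t",t,"res\n",A-(B@M.T+t))
np.save("chest.npy",[t[0],t[1],th])
P['C L front']=C(551,145,.05);P['C L front2']=C(528,277,.05);P['C R front']=C(522,277,.05);P['C R front2']=C(492,443,.05)
P['C Lp']=C(524,177,.044);P['C Lp2']=C(512,245,.044);P['C Rp']=C(487,315,.044);P['C Rp2']=C(477,390,.044)
P['S L f']=S(25,232,.05);P['S R f2']=S(278,415,.05)
P['jar']=plane(c,335*.64,314*.64,.05);P['jarS']=plane(s,375*.64,348*.64,.05)
for k,p in P.items(): print(k,p,"chest:",(p[:2]-t)@M)
# lid edge: intersect ray with chest plane of known y=+-.156
for n,(x,y),yy in(("lidL",(702,12),.156),("lidR",(666,322),-.156)):
    e,d=ray(c,(x-470)/4+236,y/4+138); ec=M.T@(e[:2]-t);dc=M.T@d[:2]
    k=(yy-ec[1])/dc[1]; X=ec[0]+k*dc[0];Z=e[2]+k*d[2];print(n,X,Z,np.hypot(.075-X,Z-.085),np.arctan2(Z-.085,.075-X))
E
```

```text
th 0.22874874529832387 t [0.6528 0.0179] res
 [[ 0.0017 -0.0019]
 [ 0.0044  0.0039]
 [-0.0001  0.0051]
 [ 0.0019 -0.0061]
 [-0.0054  0.0011]
 [-0.0025 -0.0021]]
S FL [0.5463 0.1467 0.085 ] chest: [-0.0745  0.1496]
S FR [ 0.6097 -0.15    0.085 ] chest: [-0.0801 -0.1537]
S BR [ 0.7588 -0.1192  0.085 ] chest: [ 0.0721 -0.1575]
C FL [0.5461 0.1509 0.085 ] chest: [-0.0738  0.1538]
C FR [ 0.6196 -0.1472  0.085 ] chest: [-0.0698 -0.1532]
C BR [ 0.7611 -0.1119  0.085 ] chest: [ 0.076 -0.151]
C FR0 [ 0.6176 -0.147   0.    ] chest: [-0.0717 -0.1526]
C BR0 [ 0.7609 -0.1115  0.    ] chest: [ 0.076  -0.1505]
C L front [0.4995 0.1323 0.05  ] chest: [-0.1234  0.1463]
C L front2 [ 0.5372 -0.0129  0.05  ] chest: [-0.1196 -0.0037]
C R front [ 0.5326 -0.0147  0.05  ] chest: [-0.1245 -0.0045]
C R front2 [ 0.5733 -0.1735  0.05  ] chest: [-0.1208 -0.1684]
C Lp [0.4895 0.0933 0.044 ] chest: [-0.142   0.1105]
C Lp2 [0.5095 0.0183 0.044 ] chest: [-0.1395  0.0329]
C Rp [ 0.519  -0.0578  0.044 ] chest: [-0.1475 -0.0433]
C Rp2 [ 0.541 -0.129  0.044] chest: [-0.1422 -0.1177]
S L f [0.4954 0.1279 0.05  ] chest: [-0.1284  0.1429]
S R f2 [ 0.5609 -0.157   0.05  ] chest: [-0.1292 -0.1495]
jar [ 0.4132 -0.0331  0.05  ] chest: [-0.2449  0.0047]
jarS [ 0.4091 -0.0405  0.05  ] chest: [-0.2507 -0.0015]
lidL 0.00021501773041686378 0.21984976922932975 0.1541987478362433 1.0644436184222552
lidR 0.0056309970009860155 0.21699187161822564 0.14911040456775432 1.08691425525224
```

Emit:
{"op": "send_rows", "data": {
  "motion": [
    [0.018,-0.036,0,0.1,1],
    [0.018,-0.036,0,0.1,1],
    [0.018,-0.036,0,0.1,1],
    [0.018,-0.036,0,0.1,1],
    [0.018,-0.036,0,0.1,1]
  ]
}}

```text
time: 0.8
ee_pos: [0.2658, 0.4444, 0.21]
tcp_rot: [0.0, -0.115, 0.993, 0.0]
force: [0.5, 0.1, 0.4]
opening: 0.0122
finger_force: 0.0
```

Emit:
{"op": "send_rows", "data": {
  "motion": [
    [0.018,-0.036,0,0,1],
    [0.018,-0.036,0,0,1],
    [0.018,-0.036,0,0,1],
    [0.018,-0.036,0,0,1],
    [0.018,-0.036,0,0,1]
  ]
}}

```text
time: 1.3
ee_pos: [0.3557, 0.2644, 0.2102]
tcp_rot: [0.0, -0.113, 0.994, 0.0]
force: [-0.4, -0.0, 0.3]
opening: -0.0003
finger_force: 0.0
```

Emit:
{"op": "send_rows", "data": {
  "motion": [
    [0.018,-0.036,0,0,1],
    [0.018,-0.036,0,0,1],
    [0.018,-0.036,0,0,1],
    [0.018,-0.036,0,0,1],
    [0,0,0,0,1]
  ]
}}

```text
time: 1.8
ee_pos: [0.4294, 0.1163, 0.2104]
tcp_rot: [0.001, -0.109, 0.994, -0.001]
force: [-0.6, 0.7, 0.4]
opening: -0.0001
finger_force: 0.0
```

Emit:
{"op": "send_rows", "data": {
  "motion": [
    [0.01,-0.03,0,0,1],
    [0.015,-0.034,0,0,1],
    [0,0,0,0,1],
    [0,0,0,0,1]
  ]
}}

```text
time: 2.2
ee_pos: [0.4521, 0.058, 0.21]
tcp_rot: [0.0, -0.113, 0.994, 0.0]
force: [-0.6, 0.9, -0.0]
opening: -0.0
finger_force: 0.0
```

```bash
python3 - <<'E'
from h import *
o=robot.get_obs();print(o['ee_pos'],o['tcp_rot'],o['joints'],robot.tcp_to_grasp)
c=vision.camera("wrist");print(c["T_tool_cam"],c["intrinsics"])
cv2.imwrite("pics/w1.png",c["pixels"])
E
```

```text
[0.45212595 0.05798614 0.21001315] [ 4.38393222e-06 -1.12600876e-01  9.93640221e-01  3.92507920e-04] [-0.67709304 -0.12282036  0.45758807  1.9212402   0.05494611  1.33089918
  1.56091913] 0.0187
[[ 5.19709165e-04 -9.63609736e-01 -2.67312562e-01  6.72524934e-02]
 [ 9.99999201e-01  8.08937280e-04 -9.71862627e-04 -4.26229530e-04]
 [ 1.15273539e-03 -2.67311844e-01  9.63609386e-01 -1.64390793e-01]
 [ 0.00000000e+00  0.00000000e+00  0.00000000e+00  1.00000000e+00]] [[321.53155706   0.         254.78770182]
 [  0.         321.53155706 191.78636136]
 [  0.           0.           1.        ]]
```

View pics/w1.png

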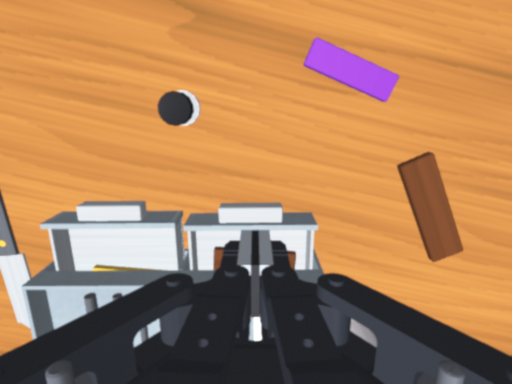

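Wrist view: the left pull's front edge runs (219,205)-(281,204), the right one's (78,204)-(144,202), and the jar is at (180,107). The pulls are square to the tool.

```bash
python3 - <<'E'
from h import *
o=robot.get_obs();c=vision.camera("wrist");T=np.eye(4);T[:3,:3]=q(o['tcp_rot']);T[:3,3]=o['ee_pos'];T=T@c["T_tool_cam"]
x,y,th=np.load("chest.npy");M=np.array([[np.cos(th),-np.sin(th)],[np.sin(th),np.cos(th)]])
def pl(u,v,z):
    d=T[:3,:3]@np.linalg.inv(c["intrinsics"])@[u,v,1];return (T[:3,3]+d*(z-T[2,3])/d[2])[:2]
for n,u,v,z in(("Lp",219,206,.044),("Lp",281,205,.044),("Rp",78,204,.044),("Rp",144,203,.044),("jar",176,107,.05),("FL",321,268,.085),("FR",27,290,.085),("fl0",317,215,.05),("fr",42,220,.05)):
    p=pl(u,v,z);print(n,p,(p-[x,y])@M)
E
```

```text
Lp [0.49996641 0.02979456] [-0.14619149  0.04628543]
Lp [0.48371845 0.09469354] [-0.14729977  0.11317822]
Rp [ 0.53214735 -0.11865763] [-0.14851171 -0.10559703]
Rp [ 0.51491984 -0.04952697] [-0.14961445 -0.03436067]
jar [ 0.40789229 -0.03083897] [-0.24961636  0.00810999]
FL [0.5266454  0.14359406] [-0.0944024   0.15107086]
FR [ 0.61856147 -0.14161367] [-0.06955409 -0.14755027]
fl0 [0.4841123 0.1339818] [-0.13800721  0.15135375]
fr [ 0.55638712 -0.1518546 ] [-0.13243107 -0.14342583]
```

Emit:
{"op": "send_rows", "data": {
  "motion": [
    [0,-0.004,-0.04,0,1],
    [0,0,-0.04,0,1],
    [0,0,-0.04,0,1],
    [0,0,-0.04,0,1],
    [0,0,-0.02,0,1]
  ]
}}

```text
time: 2.8
ee_pos: [0.4492, 0.055, 0.0267]
tcp_rot: [-0.002, -0.115, 0.993, -0.0]
force: [-0.6, 0.9, 0.6]
opening: 0.0002
finger_force: 0.0
```

Emit:
{"op": "send_rows", "data": {
  "motion": [
    [0.005,0.0012,0,0,1],
    [0.005,0.0012,0,0,1],
    [0.005,0.0012,0,0,1],
    [0.005,0.0012,0,0,1],
    [0,0,0,0,1]
  ]
}}

```text
time: 3.3
ee_pos: [0.474, 0.0594, 0.0312]
tcp_rot: [0.001, -0.114, 0.994, 0.0]
force: [0.1, -0.1, -0.7]
opening: 0.0004
finger_force: 0.0
```

Emit:
{"op": "send_rows", "data": {
  "motion": [
    [0.005,0.0012,0,0,1],
    [0.005,0.0012,0,0,1],
    [0.005,0.0012,0,0,1],
    [0.005,0.0012,0,0,1],
    [0.005,0.0012,0,0,1]
  ]
}}

```text
time: 3.8
ee_pos: [0.4976, 0.0649, 0.0299]
tcp_rot: [-0.0, -0.113, 0.994, 0.0]
force: [-0.4, 0.7, 0.2]
opening: -0.0002
finger_force: 0.0
```

Emit:
{"op": "send_rows", "data": {
  "motion": [
    [0.004,0.001,0,0,1],
    [0.004,0.001,0,0,1],
    [0.004,0.001,0,0,1],
    [0.004,0.001,0,0,1],
    [0.004,0.001,0,0,1]
  ]
}}

```text
time: 4.3
ee_pos: [0.5174, 0.0698, 0.0299]
tcp_rot: [-0.0, -0.113, 0.994, 0.0]
force: [0.1, 0.9, 0.5]
opening: -0.0001
finger_force: 0.0
```

```bash
python3 - <<'E'
from h import *
a=vision.camera("wrist")["pixels"];b=vision.camera("side")["pixels"][110:250,220:360]
out=np.zeros((420,800,3),np.uint8);out[:280,:373]=cv2.resize(a,(373,280));out[:420,380:800]=cv2.resize(b,(420,420))
cv2.imwrite("pics/p1.png",out)
E
```

```text
(no output)
```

View pics/p1.png

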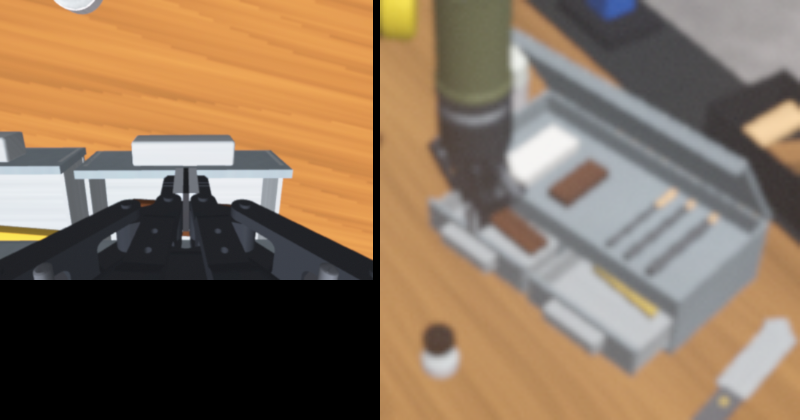

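The wrist view shows the left pull at (132-235, 135-165), level with the right one, so the drawer has not moved even though the TCP reads beyond it. I'll check the real tip height by projecting the TCP into both fixed views.

```bash
python3 - <<'E'
from h import *
o=robot.get_obs();print(o['ee_pos'],o['force'],o['joints'],o['opening'],o['time'])
out=np.zeros((400,800,3),np.uint8)
for i,n in enumerate(("scene","side")):
    c=vision.camera(n);im=c["pixels"]
    def pr(p):
        v=c["intrinsics"]@q(c["orientation"]).T@(np.array(p)-c["eye"]);return v[:2]/v[2]
    u0,v0=np.round(pr(o['ee_pos'])).astype(int)-[40,55]
    cr=cv2.resize(im[v0:v0+80,u0:u0+80],(400,400),interpolation=cv2.INTER_CUBIC)
    for dz in(0,.05,.1):
        x,y=(pr(np.array(o['ee_pos'])+[0,0,dz])-[u0,v0]+.5)*5;cv2.circle(cr,(int(x),int(y)),3,(0,0,255),-1)
    out[:,400*i:400*i+400]=cr
cv2.imwrite("pics/p2.png",out)
E
```

```text
[0.51776262 0.06994583 0.02999675] [-0.80750108 -0.99889264 -0.65814413] [-0.6287434   0.23379215  0.49234435  1.9793087  -0.13401354  0.95918447
  1.72761552] -4.658805963281131e-05 4.4
```

View pics/p2.png

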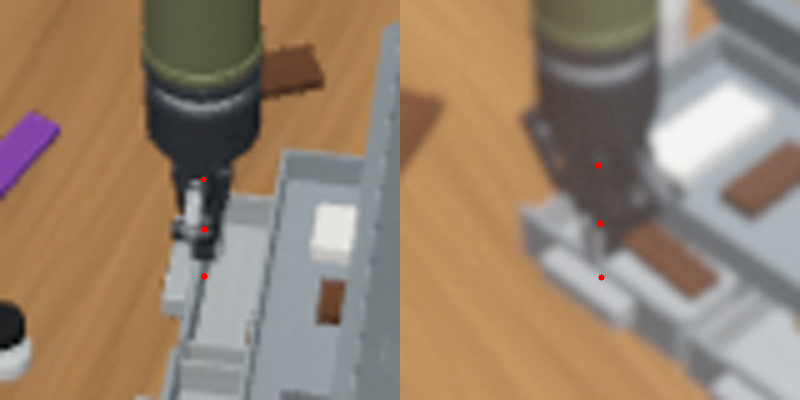

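Scene dots: the visible tip at (203,258) sits about 20 mm above the reported TCP at (204,276), and the side view agrees. So the fingertips passed just over the pull and touched nothing. I'll raise, back off and come in about 20 mm lower.

Emit:
{"op": "send_rows", "data": {
  "motion": [
    [0,0,0.03,0,1],
    [-0.023,-0.0055,0,0,1],
    [-0.023,-0.0055,0,0,1],
    [-0.023,-0.0055,0,0,1],
    [0,0,0,0,1]
  ]
}}

```text
time: 5.0
ee_pos: [0.445, 0.0526, 0.0594]
tcp_rot: [-0.001, -0.113, 0.994, 0.001]
force: [0.1, -0.2, -0.3]
opening: -0.0005
finger_force: 0.0
```

Emit:
{"op": "send_rows", "data": {
  "motion": [
    [0,0,-0.03,0,1],
    [0,0,-0.005,0,1],
    [0,0,-0.005,0,1],
    [0,0,-0.005,0,1],
    [0,0,-0.004,0,1]
  ]
}}

```text
time: 5.5
ee_pos: [0.4487, 0.0533, 0.0111]
tcp_rot: [0.0, -0.113, 0.994, 0.0]
force: [1.0, 0.2, -0.6]
opening: 0.0002
finger_force: 0.0
```

Emit:
{"op": "send_rows", "data": {
  "motion": [
    [0.005,0.0012,0,0,1],
    [0.005,0.0012,0,0,1],
    [0.005,0.0012,0,0,1],
    [0.005,0.0012,0,0,1],
    [0.005,0.0012,0,0,1]
  ]
}}

```text
time: 6.0
ee_pos: [0.4739, 0.0594, 0.0111]
tcp_rot: [0.0, -0.113, 0.994, 0.0]
force: [-0.3, -0.1, 0.1]
opening: -0.0002
finger_force: 0.0
```

Emit:
{"op": "send_rows", "data": {
  "motion": [
    [0.005,0.0012,0,0,1],
    [0.004,0.001,0,0,1],
    [0.004,0.001,0,0,1],
    [0.004,0.001,0,0,1],
    [0.004,0.001,0,0,1]
  ]
}}

```text
time: 6.5
ee_pos: [0.4939, 0.0643, 0.0108]
tcp_rot: [-0.001, -0.113, 0.994, -0.0]
force: [-3.1, -0.9, 1.4]
opening: 0.0001
finger_force: 1.1
```

Emit:
{"op": "send_rows", "data": {
  "motion": [
    [0.004,0.001,0,0,1],
    [0.004,0.001,0,0,1],
    [0.004,0.001,0,0,1],
    [0.004,0.001,0,0,1],
    [0.004,0.001,0,0,1]
  ]
}}

```text
time: 7.0
ee_pos: [0.5144, 0.0692, 0.0108]
tcp_rot: [-0.0, -0.113, 0.994, -0.0]
force: [-1.7, -1.6, -0.3]
opening: 0.0001
finger_force: 1.1
```

Emit:
{"op": "send_rows", "data": {
  "motion": [
    [0.003,0.0007,0,0,1],
    [0.003,0.0007,0,0,1],
    [0.002,0.0005,0,0,1],
    [0.002,0.0005,0,0,1],
    [0.001,0.0002,0,0,1]
  ]
}}

```text
time: 7.5
ee_pos: [0.5253, 0.0721, 0.0109]
tcp_rot: [0.0, -0.113, 0.994, 0.0]
force: [-2.2, -1.9, -1.3]
opening: -0.0004
finger_force: 1.0
```

Emit:
{"op": "send_rows", "data": {
  "motion": [
    [0.001,0.0002,0,0,1],
    [0.001,0.0002,0,0,1],
    [0.001,0.0002,0,0,1],
    [0.001,0.0002,0,0,1]
  ]
}}

```text
time: 7.9
ee_pos: [0.5291, 0.073, 0.0109]
tcp_rot: [-0.0, -0.113, 0.994, 0.0]
force: [-1.4, -0.9, -0.8]
opening: 0.0003
finger_force: 1.0
```

Emit:
{"op": "send_rows", "data": {
  "motion": [
    [0.001,0.0002,0,0,1],
    [0.001,0.0002,0,0,1],
    [0.001,0.0002,0,0,1],
    [0.001,0.0002,0,0,1]
  ]
}}

```text
time: 8.3
ee_pos: [0.5317, 0.0736, 0.0109]
tcp_rot: [-0.002, -0.113, 0.994, 0.0]
force: [-7.3, -2.9, 5.2]
opening: -0.0
finger_force: 4.1
```

Emit:
{"op": "send_rows", "data": {
  "motion": [
    [0.001,0.0002,0,0,1],
    [0.001,0.0002,0,0,1],
    [0.001,0.0002,0,0,1]
  ]
}}

```text
time: 8.6
ee_pos: [0.5316, 0.0736, 0.0108]
tcp_rot: [-0.005, -0.113, 0.994, 0.0]
force: [-16.1, -3.5, 14.4]
opening: 0.0002
finger_force: 8.4
```

Emit:
{"op": "send_rows", "data": {
  "motion": [
    [0.001,0.0002,0,0,1],
    [0.001,0.0002,0,0,1]
  ]
}}

```text
time: 8.8
ee_pos: [0.5316, 0.0737, 0.0107]
tcp_rot: [-0.007, -0.113, 0.994, 0.0]
force: [-21.8, -4.0, 19.6]
opening: -0.0001
finger_force: 11.1
```

Emit:
{"op": "send_rows", "data": {
  "motion": [
    [0.001,0.0002,0,0,1],
    [0.001,0.0002,0,0,1]
  ]
}}

```text
time: 9.0
ee_pos: [0.5315, 0.0737, 0.0107]
tcp_rot: [-0.009, -0.113, 0.994, 0.001]
force: [-27.5, -4.6, 25.2]
opening: -0.0
finger_force: 14.0
```

Left drawer is on its stop. Back off, lift over, and take the right drawer.

Emit:
{"op": "send_rows", "data": {
  "motion": [
    [-0.01,-0.0024,0,0,1],
    [-0.02,-0.0048,0,0,1],
    [-0.028,-0.007,0,0,1],
    [0,0,0.04,0,1],
    [0,0,0.04,0,1]
  ]
}}

```text
time: 9.5
ee_pos: [0.4811, 0.0609, 0.0912]
tcp_rot: [-0.0, -0.113, 0.994, 0.0]
force: [1.3, 1.2, 1.3]
opening: 0.0002
finger_force: 0.0
```

Emit:
{"op": "send_rows", "data": {
  "motion": [
    [-0.002,-0.04,0,0,1],
    [-0.002,-0.04,0,0,1],
    [-0.002,-0.04,0,0,1],
    [-0.002,-0.038,0,0,1],
    [0,0,0,0,1]
  ]
}}

```text
time: 10.0
ee_pos: [0.4751, -0.1031, 0.0922]
tcp_rot: [0.002, -0.109, 0.994, -0.001]
force: [0.2, 0.3, -0.1]
opening: 0.0003
finger_force: 0.0
```

```bash
python3 - <<'E'
from h import *
o=robot.get_obs();print(o['ee_pos'],o['tcp_rot'],o['joints'])
a=vision.camera("wrist")["pixels"];b=vision.camera("side")["pixels"][110:250,220:360]
out=np.zeros((420,800,3),np.uint8);out[:280,:373]=cv2.resize(a,(373,280));out[:420,380:800]=cv2.resize(b,(420,420))
cv2.imwrite("pics/p3.png",out)
E
```

```text
[ 0.47508784 -0.10306056  0.09218437] [ 0.00214429 -0.10906787  0.99403128 -0.00119325] [-0.48872051  0.06212799  0.67262856  2.01661106 -0.04287006  1.07195018
  1.99267085]
```

View pics/p3.png

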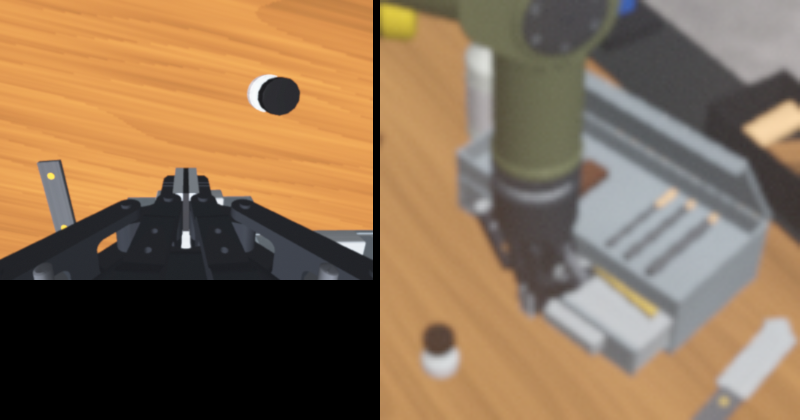

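Wrist view: the right pull lies behind the fingers at about (155-250, 195), and the jar at (275,95) is undisturbed. Descend and push.

Emit:
{"op": "send_rows", "data": {
  "motion": [
    [0,0.004,-0.04,0,1],
    [0,0,-0.03,0,1],
    [0,0,-0.006,0,1],
    [0,0,-0.004,0,1],
    [0,0,0,0,1]
  ]
}}

```text
time: 10.6
ee_pos: [0.4752, -0.0926, 0.0117]
tcp_rot: [0.001, -0.114, 0.993, -0.0]
force: [0.6, -0.2, 0.4]
opening: 0.0001
finger_force: 0.0
```

Emit:
{"op": "send_rows", "data": {
  "motion": [
    [0.005,0.0012,0,0,1],
    [0.005,0.0012,0,0,1],
    [0.005,0.0012,0,0,1],
    [0.005,0.0012,0,0,1],
    [0.005,0.0012,0,0,1]
  ]
}}

```text
time: 11.1
ee_pos: [0.4999, -0.087, 0.0111]
tcp_rot: [0.0, -0.113, 0.994, 0.0]
force: [0.3, -0.6, -0.2]
opening: 0.0001
finger_force: 0.0
```

Emit:
{"op": "send_rows", "data": {
  "motion": [
    [0.005,0.0012,0,0,1],
    [0.004,0.001,0,0,1],
    [0.004,0.001,0,0,1],
    [0.004,0.001,0,0,1],
    [0.004,0.001,0,0,1]
  ]
}}

```text
time: 11.6
ee_pos: [0.5197, -0.0821, 0.0108]
tcp_rot: [-0.001, -0.113, 0.994, 0.0]
force: [-1.6, -0.2, 2.3]
opening: 0.0002
finger_force: 1.1
```

Emit:
{"op": "send_rows", "data": {
  "motion": [
    [0.004,0.001,0,0,1],
    [0.004,0.001,0,0,1],
    [0.004,0.001,0,0,1],
    [0.004,0.001,0,0,1],
    [0.004,0.001,0,0,1]
  ]
}}

```text
time: 12.1
ee_pos: [0.5403, -0.0772, 0.0108]
tcp_rot: [-0.0, -0.113, 0.994, -0.0]
force: [-2.2, -1.7, -0.5]
opening: 0.0004
finger_force: 1.1
```

Emit:
{"op": "send_rows", "data": {
  "motion": [
    [0.004,0.001,0,0,1],
    [0.004,0.001,0,0,1],
    [0.004,0.001,0,0,1],
    [0.002,0.0005,0,0,1],
    [0.002,0.0005,0,0,1]
  ]
}}

```text
time: 12.6
ee_pos: [0.5563, -0.0729, 0.0109]
tcp_rot: [-0.0, -0.113, 0.994, 0.0]
force: [-1.8, -1.9, 0.7]
opening: -0.0
finger_force: 1.1
```

Emit:
{"op": "send_rows", "data": {
  "motion": [
    [0.002,0.0005,0,0,1],
    [0.002,0.0005,0,0,1],
    [0.002,0.0005,0,0,1],
    [0.001,0.0002,0,0,1],
    [0.001,0.0002,0,0,1]
  ]
}}

```text
time: 13.1
ee_pos: [0.5642, -0.0709, 0.011]
tcp_rot: [-0.0, -0.113, 0.994, 0.0]
force: [-1.3, -1.2, -0.3]
opening: 0.0001
finger_force: 1.0
```

Emit:
{"op": "send_rows", "data": {
  "motion": [
    [0.001,0.0002,0,0,1],
    [0.001,0.0002,0,0,1],
    [0.001,0.0002,0,0,1],
    [0.001,0.0002,0,0,1]
  ]
}}

```text
time: 13.5
ee_pos: [0.5658, -0.0705, 0.0109]
tcp_rot: [-0.003, -0.113, 0.994, 0.001]
force: [-11.0, -1.8, 8.4]
opening: 0.0001
finger_force: 5.2
```

Emit:
{"op": "send_rows", "data": {
  "motion": [
    [0.001,0.0002,0,0,1],
    [0.001,0.0002,0,0,1],
    [0.001,0.0002,0,0,1]
  ]
}}

```text
time: 13.8
ee_pos: [0.5656, -0.0705, 0.0108]
tcp_rot: [-0.006, -0.113, 0.994, 0.001]
force: [-18.5, -2.3, 14.8]
opening: -0.0002
finger_force: 9.0
```

Both drawers are on their stops. Next, back off, rise, and go over behind the lid.

Emit:
{"op": "send_rows", "data": {
  "motion": [
    [-0.01,-0.0024,0,0,1],
    [-0.02,-0.0048,0,0,1],
    [-0.025,-0.006,0,0,1],
    [0,0,0.045,0,1],
    [0,0,0.045,0,1]
  ]
}}

```text
time: 14.3
ee_pos: [0.5148, -0.0822, 0.101]
tcp_rot: [-0.001, -0.113, 0.994, 0.001]
force: [1.2, 0.4, 0.0]
opening: 0.0
finger_force: 0.0
```

Emit:
{"op": "send_rows", "data": {
  "motion": [
    [0,0,0.045,0,1],
    [0,0,0.045,0,1],
    [0,0,0.045,0,1],
    [0,0,0.025,0,1],
    [0,0,0,0,1]
  ]
}}

```text
time: 14.8
ee_pos: [0.5194, -0.0824, 0.2659]
tcp_rot: [0.005, -0.114, 0.993, 0.0]
force: [-0.1, 0.4, 0.3]
opening: -0.0001
finger_force: 0.0
```

```bash
python3 - <<'E'
from h import *
o=robot.get_obs();print(o['ee_pos'],o['tcp_rot'])
c=vision.camera("side")["pixels"][115:255,215:365];d=vision.camera("scene")["pixels"][130:270,225:325]
out=np.zeros((448,800,3),np.uint8);out[:,:480]=cv2.resize(c,(480,448));out[:,480:800]=cv2.resize(d,(320,448));cv2.imwrite("pics/p4.png",out)
E
```

```text
[ 0.51942201 -0.08236609  0.26585409] [ 5.36869235e-03 -1.13780173e-01  9.93491348e-01  4.37001267e-04]
```

View pics/p4.png

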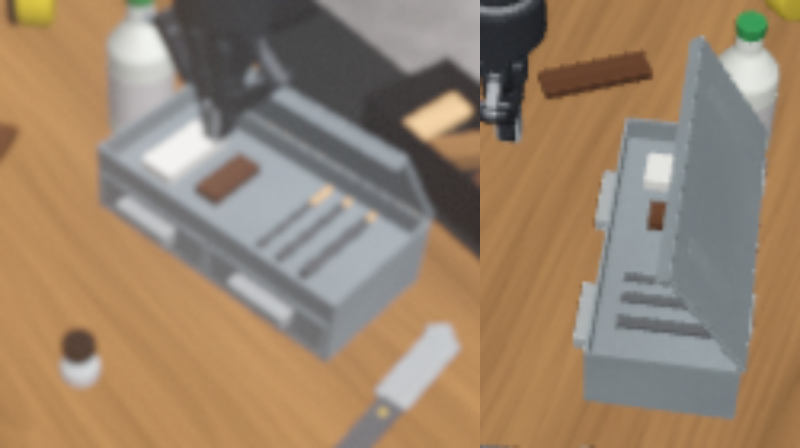

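The drawers are flush in both views, and the jar and knife are in place. Now over the lid.

Emit:
{"op": "send_rows", "data": {
  "motion": [
    [0.04,0.024,0,0,1],
    [0.04,0.024,0,0,1],
    [0.04,0.024,0,0,1],
    [0.04,0.024,0,0,1],
    [0.038,0.022,0,0,1]
  ]
}}

```text
time: 15.4
ee_pos: [0.7152, 0.0374, 0.2581]
tcp_rot: [-0.001, -0.114, 0.993, 0.001]
force: [-0.4, -0.2, 1.2]
opening: 0.0001
finger_force: 0.0
```

Emit:
{"op": "send_rows", "data": {
  "motion": [
    [0,0,0,0,1],
    [0,0,0,0,1]
  ]
}}

```text
time: 15.6
ee_pos: [0.7138, 0.0359, 0.257]
tcp_rot: [-0.003, -0.114, 0.993, -0.001]
force: [-0.2, -0.3, -0.2]
opening: 0.0003
finger_force: 0.0
```

Emit:
{"op": "send_rows", "data": {
  "motion": [
    [0,0,-0.03,0,1],
    [0,0,-0.03,0,1],
    [0,0,-0.018,0,1],
    [0,0,0,0,1]
  ]
}}

```text
time: 16.0
ee_pos: [0.7111, 0.0339, 0.1799]
tcp_rot: [-0.003, -0.112, 0.994, 0.0]
force: [-0.4, 0.1, -0.1]
opening: 0.0001
finger_force: 0.0
```

Emit:
{"op": "send_rows", "data": {
  "motion": [
    [-0.007,-0.0017,0,0,1],
    [-0.007,-0.0017,0,0,1],
    [-0.006,-0.0014,0,0,1],
    [-0.005,-0.0012,0,0,1],
    [-0.005,-0.0012,0,0,1]
  ]
}}

```text
time: 16.5
ee_pos: [0.6839, 0.0279, 0.1837]
tcp_rot: [0.001, -0.113, 0.994, 0.0]
force: [-0.0, 0.2, 0.2]
opening: -0.0004
finger_force: 0.0
```

Emit:
{"op": "send_rows", "data": {
  "motion": [
    [-0.005,-0.0012,0,0,1],
    [-0.004,-0.001,0,0,1],
    [-0.004,-0.001,0,0,1]
  ]
}}

```text
time: 16.8
ee_pos: [0.6709, 0.0247, 0.1829]
tcp_rot: [0.0, -0.113, 0.994, 0.0]
force: [0.4, -0.2, 0.4]
opening: 0.0002
finger_force: 0.0
```

Emit:
{"op": "send_rows", "data": {
  "motion": [
    [-0.004,-0.001,0,0,1],
    [-0.004,-0.001,0,0,1],
    [-0.004,-0.001,0,0,1]
  ]
}}

```text
time: 17.1
ee_pos: [0.6593, 0.0219, 0.1831]
tcp_rot: [0.001, -0.114, 0.994, 0.0]
force: [2.3, 0.9, -0.4]
opening: -0.0
finger_force: 0.8
```

Emit:
{"op": "send_rows", "data": {
  "motion": [
    [-0.004,-0.001,0,0,1],
    [-0.004,-0.001,0,0,1]
  ]
}}

```text
time: 17.3
ee_pos: [0.6509, 0.0197, 0.183]
tcp_rot: [0.0, -0.113, 0.994, 0.0]
force: [1.2, 0.4, -0.2]
opening: 0.0003
finger_force: 0.8
```

Emit:
{"op": "send_rows", "data": {
  "motion": [
    [-0.005,-0.0012,-0.006,0,1],
    [-0.005,-0.0012,-0.006,0,1],
    [-0.005,-0.0012,-0.006,0,1]
  ]
}}

```text
time: 17.6
ee_pos: [0.6353, 0.0158, 0.1643]
tcp_rot: [-0.0, -0.113, 0.994, -0.0]
force: [-0.1, -0.6, 1.7]
opening: 0.0001
finger_force: 0.8
```

Emit:
{"op": "send_rows", "data": {
  "motion": [
    [-0.0034,-0.0008,-0.005,0,1],
    [-0.0034,-0.0008,-0.005,0,1],
    [-0.0034,-0.0008,-0.005,0,1],
    [-0.0034,-0.0008,-0.005,0,1]
  ]
}}

```text
time: 18.0
ee_pos: [0.6222, 0.0129, 0.1444]
tcp_rot: [-0.0, -0.113, 0.994, -0.0]
force: [-0.4, 0.1, 1.1]
opening: 0.0002
finger_force: 0.7
```

Emit:
{"op": "send_rows", "data": {
  "motion": [
    [-0.0024,-0.0006,-0.005,0,1],
    [-0.0024,-0.0006,-0.005,0,1],
    [-0.0024,-0.0006,-0.005,0,1],
    [-0.0024,-0.0006,-0.005,0,1],
    [-0.0024,-0.0006,-0.005,0,1]
  ]
}}

```text
time: 18.5
ee_pos: [0.6103, 0.01, 0.1194]
tcp_rot: [-0.0, -0.113, 0.994, 0.0]
force: [-0.1, 0.2, 0.3]
opening: 0.0001
finger_force: 0.6
```

Emit:
{"op": "send_rows", "data": {
  "motion": [
    [-0.0012,-0.0003,-0.005,0,1],
    [-0.0012,-0.0003,-0.005,0,1],
    [-0.0012,-0.0003,-0.005,0,1],
    [-0.0012,-0.0003,-0.005,0,1],
    [-0.0012,-0.0003,-0.005,0,1]
  ]
}}

```text
time: 19.0
ee_pos: [0.6044, 0.0084, 0.0944]
tcp_rot: [-0.0, -0.113, 0.994, 0.0]
force: [-0.9, -1.8, 1.3]
opening: -0.0002
finger_force: 0.6
```

Emit:
{"op": "send_rows", "data": {
  "motion": [
    [0,0,-0.004,0,1],
    [0,0,-0.003,0,1],
    [0,0,-0.003,0,1],
    [0,0,-0.002,0,1]
  ]
}}

```text
time: 19.4
ee_pos: [0.6045, 0.0084, 0.0826]
tcp_rot: [-0.0, -0.113, 0.994, -0.0]
force: [-2.7, -0.3, 1.4]
opening: 0.0003
finger_force: 0.6
```

Emit:
{"op": "send_rows", "data": {
  "motion": [
    [0,0,-0.002,0,1],
    [0,0,-0.002,0,1],
    [0,0,-0.001,0,1]
  ]
}}

```text
time: 19.7
ee_pos: [0.6045, 0.0085, 0.0778]
tcp_rot: [-0.0, -0.113, 0.994, 0.0]
force: [-0.9, -0.1, 1.1]
opening: 0.0002
finger_force: 0.6
```

Emit:
{"op": "send_rows", "data": {
  "motion": [
    [0,0,-0.001,0,1],
    [0,0,-0.001,0,1],
    [0,0,-0.001,0,1],
    [0,0,-0.001,0,1]
  ]
}}

```text
time: 20.1
ee_pos: [0.6046, 0.0085, 0.0739]
tcp_rot: [0.0, -0.113, 0.994, 0.0]
force: [-0.8, -0.8, 1.5]
opening: -0.0001
finger_force: 0.6
```

Emit:
{"op": "send_rows", "data": {
  "motion": [
    [0,0,-0.001,0,1],
    [0,0,-0.001,0,1],
    [0,0,-0.001,0,1]
  ]
}}

```text
time: 20.4
ee_pos: [0.6046, 0.0085, 0.0709]
tcp_rot: [0.0, -0.113, 0.994, 0.0]
force: [-1.4, -0.1, 1.1]
opening: -0.0
finger_force: 0.6
```

Emit:
{"op": "send_rows", "data": {
  "motion": [
    [0,0,-0.001,0,1],
    [0,0,-0.001,0,1]
  ]
}}

```text
time: 20.6
ee_pos: [0.6046, 0.0085, 0.0697]
tcp_rot: [-0.0, -0.113, 0.994, 0.0]
force: [-5.3, 0.3, 11.3]
opening: 0.0002
finger_force: 5.5
```

Emit:
{"op": "send_rows", "data": {
  "motion": [
    [0,0,-0.001,0,1],
    [0,0,-0.0005,0,1]
  ]
}}

```text
time: 20.8
ee_pos: [0.6046, 0.0085, 0.0696]
tcp_rot: [-0.0, -0.113, 0.994, 0.001]
force: [-8.1, -0.2, 16.9]
opening: 0.0005
finger_force: 8.5
```

Emit:
{"op": "send_rows", "data": {
  "motion": [
    [0,0,0.01,0,1],
    [0,0,0.04,0,1],
    [0,0,0.05,0,1],
    [0,0,0.05,0,1],
    [0,0,0.05,0,1]
  ]
}}

```text
time: 21.3
ee_pos: [0.6045, 0.0085, 0.2696]
tcp_rot: [0.001, -0.113, 0.994, 0.0]
force: [0.1, 0.3, -0.1]
opening: 0.0
finger_force: 0.0
```

Emit:
{"op": "send_rows", "data": {
  "motion": [
    [-0.035,0.03,0.02,0,1],
    [-0.035,0.03,0,0,1],
    [-0.03,0.03,0,0,1],
    [-0.01,0.04,0,0,1],
    [-0.01,0.04,0,0,1]
  ]
}}

```text
time: 21.8
ee_pos: [0.484, 0.1797, 0.2883]
tcp_rot: [0.001, -0.113, 0.994, 0.001]
force: [1.0, -0.2, -0.1]
opening: 0.0
finger_force: 0.0
```

```bash
python3 - <<'E'
from h import *
c=vision.camera("side")["pixels"][115:255,215:365];d=vision.camera("scene")["pixels"][130:270,225:325]
out=np.zeros((448,800,3),np.uint8);out[:,:480]=cv2.resize(c,(480,448));out[:,480:800]=cv2.resize(d,(320,448));cv2.imwrite("pics/p5.png",out)
E
```

```text
(no output)
```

View pics/p5.png

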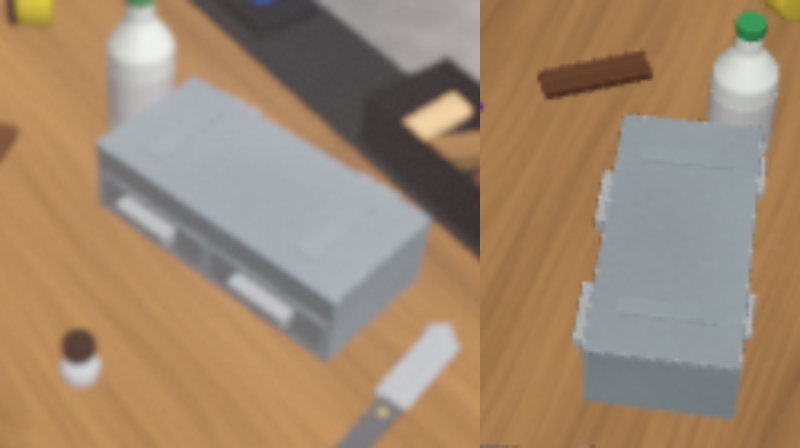

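The lid lies flat, both drawers are flush, and the bystanders haven't moved. Handing in.

```bash
python3 -c "
from cell import robot
print(robot.hand_in())"
```

```text
the job is handed in; nothing more can be done
None
```

Both drawers were pushed home onto their stops, then the lid was pushed fully shut; the last pictures showed the jar, bottle and knife blank in place, the arm was clear, and the job was handed in at about 22 s of the 67 s allowed.

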